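# Hold the shoehorn ready in the heel of the empty shoe

## Robot

A 7-joint arm with a two-finger parallel gripper is mounted at the origin on the work surface. World frame = base frame: x ahead of the robot, y to its left, z up, the work surface at z = 0. Lengths are in mm, angles in rad, forces in N, time in s.
With the tool pointing down it reaches from about 425 to 875 mm from the base axis. Payload 8.4 kg.
Tool frame: the origin (TCP) lies at the centre of the arm's flange, where the gripper is bolted on; the fingertips stand 173 mm ahead of it and the grasp point (between the pads) lies 155 mm ahead of it; z points along the fingers, x is the direction in which the jaws open and shut, and the axes are right-handed (so a half turn about z gives the same grasp; the last joint's range is limited). The gripper opens to 85 mm and grips with 20 to 120 N. Pads are 22 mm wide; open, the fingers measure 114 mm over their backs; the gripper's body (76 mm by 85 mm) begins 54 mm behind the grasp point. The pads swing forward as they close: fully open they stand 13 mm farther back than shut.
Start: joints at [-0.099, 0.333, 0.04, 1.465, -0.013, 1.343, -0.059], TCP at [649.98, -0.013, 404.708] pointing down, gripper open.
Joint ranges: [-2.58, 2.58], [-0.38, 2.09], [-1.3, 1.39], [0.25, 2.4], [-1.5, 4.64], [0.08, 2.09], [-2.65, 2.65]. Speed limits (rad/s): [2.22, 2.22, 2.79, 2.79, 3.14, 3.14, 3.14].

## Interface

Orientations are given as a unit quaternion [x, y, z, w].
In Python, from bench import get_obs, grab_frame, close_job gives the robot as it stands.
- The arm moves only by the tool apply_moves, never from a script. Its argument "moves" is a list of rows, each a list of 6 numbers: the shift along the tool's x, y, z normalised to -1 to 1, where 1 is 10 cm, then the turn, a rotation vector about the tool's x, y, z normalised to -1 to 1, where 1 is 0.5 rad. A call has exactly 10 rows; each row is the pose to reach, as a shift and turn from the pose measured when the call began, along the tool's axes at that moment; what a row does not reach only later rows make up. A row lasts 1/10 s, in which the tool goes at most 50 mm and 8.59 degrees, less where a joint would pass 70% of its speed; a pose out of reach is approached as far as the arm can. A call with a number of a shift or a turn outside -1 to 1 is refused whole. A call with a gripper value outside its range is refused whole. "jaw" is the closure in counts, from 0 (fully open) to 255 (shut), set as the call begins (left out, the last holds). The fingers move at their own pace and stop on an object; the grip force is fixed at half the most. Time passes only in rows, so rows that repeat a pose let the fingers close, or fill a call up. It gives the time, the measured TCP pose, the force and the opening at its end, in the units of the state.
- get_obs(): the state, without advancing time (a new reading comes with each control period).
- grab_frame(name): name is "scene" or "side" or "wrist"; returns a dict with "pixels" (400x640x3 uint8, red, green, blue), "vertical_fov" (degrees; the focal length in pixels is half the picture's height over the tangent of half this angle, whatever the lens; pixels are square), "cx", "cy" (the principal point, pixels), "position" and "attitude" of the camera in the world. Camera axes: x right, y up, looking along -z (the intrinsics and any distortion apply to the point x, -y, -z); pixel columns grow to the right and rows downward; lengths in mm; the calibration is good to about 2 mm. A picture is of the moment at which its call begins. There is no depth.
- close_job(): hands the job in, once; it reports no verdict.
The state is a dict: "clock": time; "joints": joint angles; "joint_velocities": joint speeds; "joint_torque": joint torques, N m; "tcp_pos": TCP position; "orientation": TCP orientation; "wrist_force": force on the tool from outside, world axes, zero at the start; "moment": the same for the moment, N m; "grip_width": opening from 0.0 (shut) to 1.0 (fully open).
Only numpy, scipy, OpenCV 4.12 (cv2) and the standard library are available. Lean on these libraries where they do the work, as an engineer would, in place of code of your own. Each camera call takes 0.05 s, during which the arm holds its last target.

## Task

A shoe tree is about to be pushed into the empty shoe of the pair (the one without a tree in it), so hold the shoehorn ready in its heel. Draw the shoehorn out of the spring clip on the side of the yellow tiers and slip its blade, hollow side to the toe, down inside the back of that shoe to about a finger's breadth above the insole; then, keeping it upright, rest its back lightly against the middle of the padded collar, where the seam runs. Finish while still holding it there, without shoving the shoe along or disturbing anything else.

Things in the scene. Friction and masses are not known exactly. Their poses are not given: they have to be found in the camera images.
- shoehorn: Stainless shoehorn, 240 mm long, 0.1 to 0.16 kg; at the start upright, tip down on the stand's pine base, neck in the clip, hollow side away from the tiers. Origin: middle of the blade's bottom tip; z up to the handle end, x to the hollow side, y along the blade's width. Blade: 0 to 125 mm up, 40 mm wide, 2 mm thick; round neck 12 mm thick, 120 to 150 mm up; handle above.
- handle (a point): A good place to grip the shoehorn: on the handle's axis, 218 mm straight above the tip origin; axes as shoehorn. The handle is a bar 11 mm thick (along x) by 16 mm wide (along y), reaching from 148 to 240 mm above the tip.
- back (a point): A point on the blade's back (its convex face), in the middle, 55 mm above the tip; it lies at x = -5 mm in the axes of shoehorn, which it shares. The back is flat and upright along its middle; the blade's edges curve forward to x = +3 mm.
- stand: The shoe kit's stand, fixed: pine base 310 x 240 x 18 mm with three yellow plastic tiers (280 x 170 mm, top rim 164 mm above the table, contents up to 205 mm) holding a shoe tree, two tins, a dauber and a brush. Origin: centre of the base's underside; z up; the clip is on its -y side, where the tiers' face is at y = -60 mm and the base sticks out to y = -120 mm.
- clip (a point): Spring clip: the axis of the neck it holds, 24 mm out from the tiers' face, 155 mm above the table; axes as stand. Two sprung steel arms 14 mm tall reach 14 mm further out (-y) than this point. Draw the shoehorn out level in -y by 40 mm or more, with about 2 N; lifted straight up its wide blade would catch under the arms.
- shoe: The empty brown leather laced shoe, loose, 290 mm long, 100 mm wide, 0.6 to 0.8 kg, on a 3 mm rubber mat beside its fellow; slides if pushed with more than about 5 N. Origin: underside of the heel, in the middle of its very back; x to the toe, z up. The insole is 31 mm, the rim 94 mm (back) and 76 mm (sides) above the underside.
- opening (a point): A point of the empty shoe in the middle of its foot opening, at x = 65 mm, 76 mm above its underside; axes as shoe. The opening runs from the collar (x = 20 mm) to the tongue (x = 115 mm) and is 60 mm wide inside, narrowing in rounded corners over the 20 mm nearest the collar.
- collar: The padded collar, part of the empty shoe: a soft roll 12 mm thick and 28 mm wide across the inside of the back, its middle 87 mm above the shoe's underside. Origin and axes as shoe.
- seam (a point): The marked spot: on the collar's inner face in the middle of the back, where the leather strip of the back seam comes over it, at x = 20 mm, y = 0, 87 mm above the shoe's underside; axes as shoe. The padding gives towards the back of the shoe by about 1.7 mm a newton, at most 9 mm, and this point moves with it.
- treed_shoe: The other shoe of the pair, same size, with a wooden shoe tree in it (heel block and brass knob stand out of the opening, up to 128 mm above the table); leave it alone. It stands about 140 mm from the empty one, on either side. Origin and axes as shoe.
- tree: Loose wooden shoe tree lying in the top tier, 235 mm long; leave it alone. Origin: underside of its heel end; x to its toe end.
- tin_a: Flat polish tin, 76 mm across, 24 mm high, in the middle tier; leave it alone. Origin: centre of its underside.
- tin_b: Another such tin in the middle tier; leave it alone. Origin: centre of its underside.
- brush: Shoe brush, 150 x 50 x 42 mm, in the bottom tier; leave it alone. Origin: centre of its underside.
- dauber: Small dauber in the bottom tier, 110 mm long; leave it alone. Origin: underside, near its middle.
- tin_c: Larger flat tin, 92 mm across, 30 mm high, on the table; leave it alone. Origin: centre of its underside.
- big_brush: Polishing brush, 180 x 55 x 42 mm, on the table; leave it alone. Origin: centre of its underside.

How it is judged (in metres and radians):
On the way, in this order (a step that is already met when the one before it is completed fails the run):
1. the shoehorn is drawn out of the clip and lifted in the gripper (contact force between the fingers and shoehorn above 1 N and height (world z) of shoehorn above 0.06 m and contact force between shoehorn and stand below 0.1 N), for 0.1 s.
2. the blade is down inside the heel of the empty shoe (z of shoehorn in the frame of shoe between 0.028 and 0.062 m and x of shoehorn in the frame of shoe between 0.01 and 0.11 m and y of shoehorn in the frame of shoe between -0.03 and 0.03 m), for 0.1 s.
At the end, for the whole second after the job is handed in: Still gripped: tip 3-28 mm above the empty shoe's insole, within 10 mm of its middle; upright within 0.2 rad; hollow to the toe, square within 0.3 rad; back on the collar with over 0.5 N, under 8 N in all on the shoe; shoe within 20 mm of its place, not touched by the robot, kit undisturbed (contact force between the fingers and shoehorn above 1 N and contact force between shoehorn and collar above 0.5 N and contact force between shoehorn and shoe below 8 N and z of shoehorn in the frame of shoe between 0.034 and 0.059 m and y of shoehorn in the frame of seam between -0.01 and 0.01 m and x of seam in the frame of shoehorn below -0.002 m and angle between shoehorn's own z axis and vertical below 0.2 rad and height (world z) of handle above 0.2 m and angle between the x axis of shoehorn and the x axis of shoe, either way round below 0.3 rad and linear speed of shoehorn below 0.02 m/s and contact force between shoe and the arm below 0.3 N and contact force between shoe and the fingers below 0.3 N and distance of shoe from where it was at the start of the episode below 0.02 m and angle between shoe's own z axis and vertical below 0.05 rad); the arm keeps its last pose, push and grip.
It fails at once if the empty shoe is shoved more than 25 mm or tipped (distance of shoe from where it was at the start of the episode above 0.025 m or angle between shoe's own z axis and vertical above 0.2 rad).
It fails at once if the other shoe is moved more than 20 mm (distance of treed_shoe from where it was at the start of the episode above 0.02 m).
It fails at once if the kit in the tiers or on the table is disturbed (moved more than 20 mm) (distance of any of tree, tin_a, tin_b, brush, dauber, tin_c, big_brush from where it was at the start of the episode above 0.02 m).
It also fails if it takes over 53 s, if anything falls off the work surface, if the arm or the gripper's body presses on something with over 40 N, if the wrist force passes 120 N, or if a joint passes its speed limit or range.

## Working session

There is one attempt and no reset: what is moved stays moved. The work goes in short steps, Python scripts to look and compute and a tool call to move; the robot and the scene stay as the last step left them, time stands still between calls to the robot, and variables do not carry over. Pictures are saved under pics/ and viewed, and the job is handed in when it is done.

Besides the shell and the picture viewer there is one more tool, called by a JSON object that holds its "name" and its "arguments". apply_moves: Moves the arm, as the interface text tells. Scaled input: -1 to 1 covers 10 cm each way for a shift and 0.5 rad each way for a turn. Its arguments: {"type":"object","properties":{"moves":{"type":"array"},"jaw":{"type":"number"}},"required":["moves"]}

```bash
mkdir -p pics; ls; python3 - <<'E'
from bench import *
import cv2
print(get_obs())
for n in ("scene","side","wrist"):
    f=grab_frame(n)
    cv2.imwrite(f"pics/{n}0.png",f["pixels"][:,:,::-1])
    print(n,{k:v for k,v in f.items() if k!="pixels"})
E
```

```text
pics
{'clock': 0.0, 'joints': array([-0.09920622,  0.33392778,  0.03986163,  1.46624323, -0.01339623,
        1.34328927, -0.05852559]), 'joint_velocities': array([-0.00060281, -0.00063274, -0.00144297, -0.00271317,  0.0004747 ,
        0.0020997 ,  0.00026957]), 'joint_torque': array([ 4.63630895e-04, -6.58554840e+01,  1.36586554e+00, -4.05554795e+01,
        1.68904377e-02,  1.27170872e-02, -1.99809978e-05]), 'tcp_pos': array([6.49837345e+02, 1.62411529e-03, 4.03823679e+02]), 'orientation': array([ 9.99999679e-01, -1.19359634e-05, -7.99038755e-04,  5.46524409e-05]), 'wrist_force': array([-0.22596073, -0.38735359,  0.36497545]), 'moment': array([-0.0083413 , -0.04217388,  0.01438215]), 'grip_width': 0.9993617620663208}
scene {'vertical_fov': 46.13303641698016, 'cx': 310.25116960069806, 'cy': 202.8733019031135, 'position': array([1251.15656718,  742.95672755,  938.37346375]), 'attitude': array([0.1652262 , 0.41150115, 0.8374303 , 0.31949586])}
side {'vertical_fov': 51.49356017419258, 'cx': 315.5187913897967, 'cy': 194.97247782854498, 'position': array([-144.73073407, -885.27211976,  838.92144447]), 'attitude': array([ 0.46446447, -0.16251671, -0.27942737,  0.82448858])}
wrist {'vertical_fov': 64.30841809414203, 'cx': 313.50263991671534, 'cy': 196.3805277923975, 'position': array([650.17269162,  73.31046405, 372.1718761 ]), 'attitude': array([-1.47534664e-01,  7.84280953e-04, -3.06074971e-04,  9.89056527e-01])}
```

View pics/scene0.png

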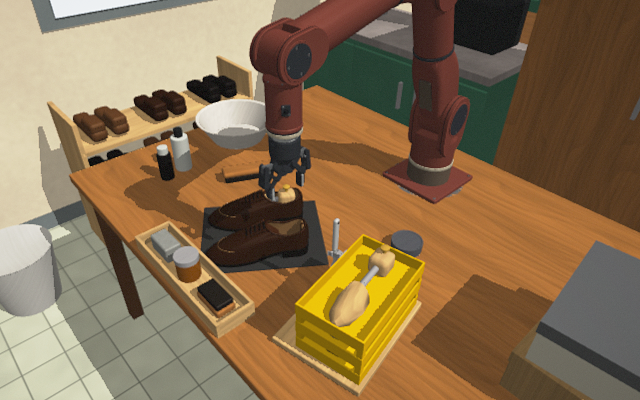

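View pics/side0.png

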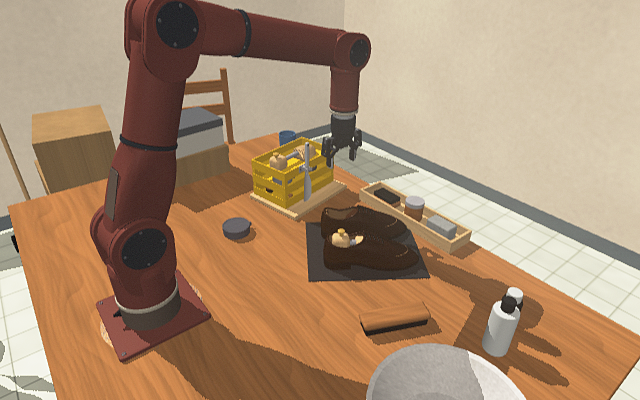

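View pics/wrist0.png

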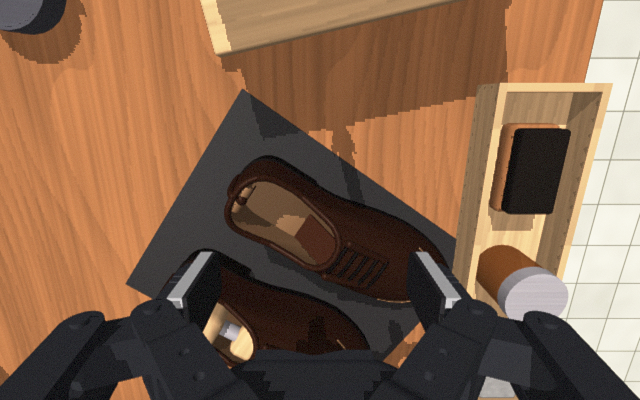

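Scene: the handle top is near (336,221), with the tiers at (360,300). Side: handle top near (307,147). Wrist: the empty shoe is the upper one, its opening around (285,225) and toe to the lower right. Next I'll zoom in to measure.

```bash
cat > h.py <<'E'
import numpy as np, cv2
from scipy.spatial.transform import Rotation as R
from bench import *
def ray(f,u,v):
    fl=200/np.tan(np.radians(f["vertical_fov"]/2))
    d=np.array([(u-f["cx"])/fl,-(v-f["cy"])/fl,-1.])
    return np.array(f["position"]),R.from_quat(f["attitude"]).apply(d)
def onz(f,u,v,z):
    p,d=ray(f,u,v); return p+d*(z-p[2])/d[2]
def tri(*rs):
    A=np.zeros((3,3));b=np.zeros(3)
    for p,d in rs:
        d=d/np.linalg.norm(d);M=np.eye(3)-np.outer(d,d);A+=M;b+=M@p
    x=np.linalg.solve(A,b)
    return x,[np.linalg.norm((np.eye(3)-np.outer(d,d)/(d@d))@(x-p)) for p,d in rs]
def proj(f,P):
    fl=200/np.tan(np.radians(f["vertical_fov"]/2))
    c=R.from_quat(f["attitude"]).inv().apply(np.array(P,float)-f["position"])
    return f["cx"]-fl*c[0]/c[2], f["cy"]+fl*c[1]/c[2]
def crop(f,u0,v0,u1,v1,s,name):
    im=f["pixels"][v0:v1,u0:u1,::-1]
    cv2.imwrite(name,cv2.resize(im,None,fx=s,fy=s,interpolation=cv2.INTER_NEAREST))
E
python3 - <<'E'
from h import *
f=grab_frame("scene"); crop(f,270,190,430,390,3,"pics/s1.png")
f=grab_frame("side"); crop(f,230,130,430,280,4,"pics/d1.png")
f=grab_frame("wrist"); crop(f,180,130,380,280,4,"pics/w1.png")
E
```

```text
(no output)
```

View pics/s1.png

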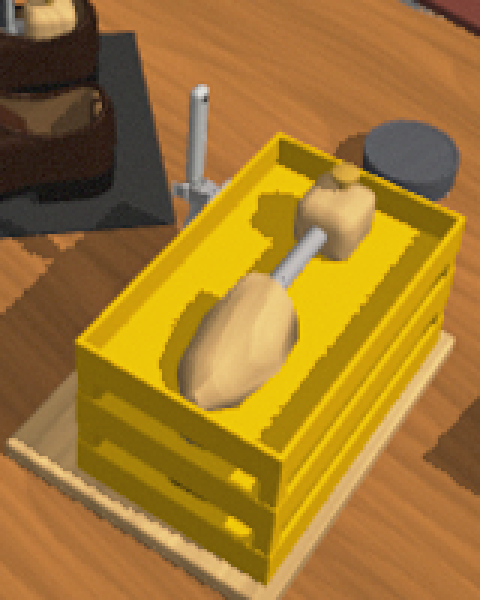

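View pics/d1.png

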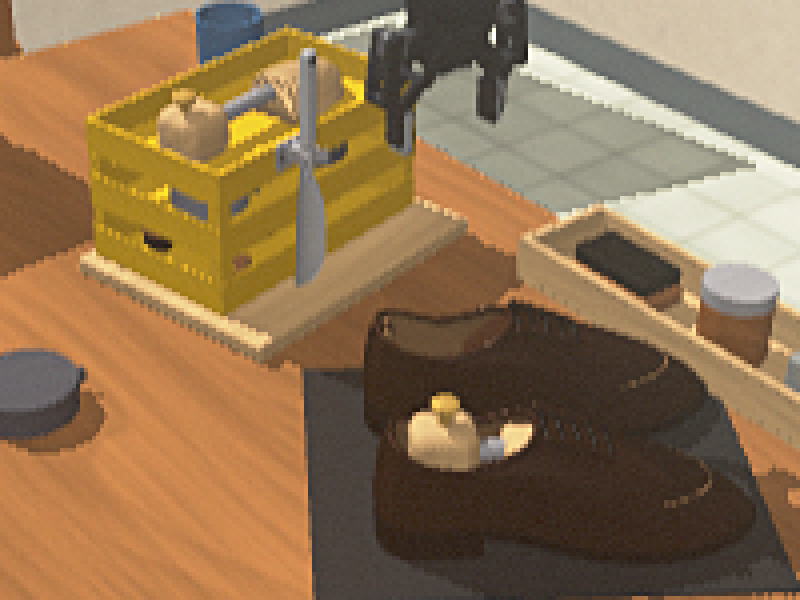

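View pics/w1.png

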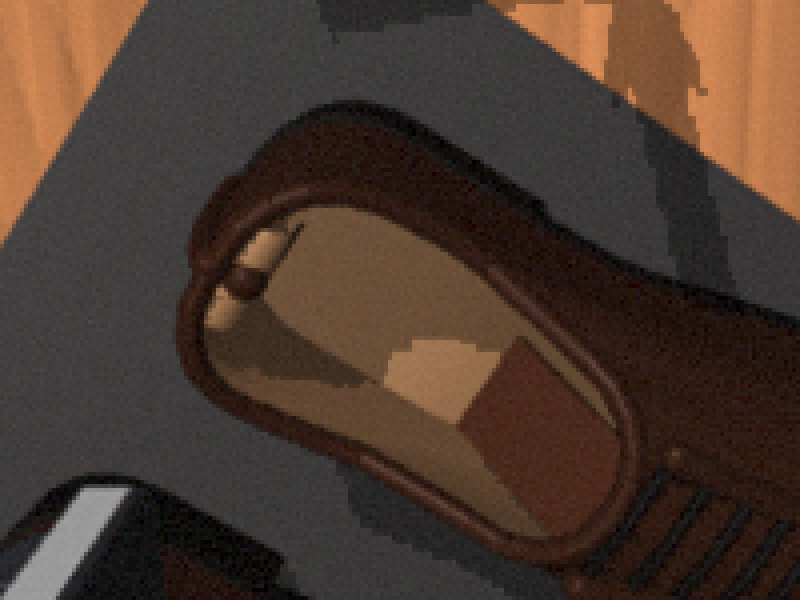

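Wrist crop: the brown seam strip on the collar is at full pixel (242,200.7), and the eyelet pair is at (324,276) and (347.5,244). The handle top is at about (336.7,219.5) in scene and (307.3,143) in side. Rays next.

```bash
python3 - <<'E'
from h import *
np.set_printoptions(precision=1,suppress=True)
s=grab_frame("scene");d=grab_frame("side");w=grab_frame("wrist")
print("top tri",tri(ray(s,336.7,219.5),ray(d,307.3,143)), onz(s,336.7,219.5,258),onz(d,307.3,143,258))
# blade tip in side at crop (311,283)
print("tip side z18",onz(d,230+311/4,130+282/4,18))
# tier rim corners in scene (z164): crop
cs=[(279,135),(78,345),(280,455),(464,217)]
P=[onz(s,270+u/3,190+v/3,164) for u,v in cs]
for p in P: print("rim",p)
print("len",[np.linalg.norm(P[i]-P[(i+1)%4]) for i in range(4)])
for a,b in((0,1),(3,2)):
    v=P[b]-P[a];print("long ang",np.degrees(np.arctan2(v[1],v[0])))
for a,b in((1,2),(0,3)):
    v=P[b]-P[a];print("short ang",np.degrees(np.arctan2(v[1],v[0])))
# base bottom edges in side: front-right edge of base z18 crop (266,350)->(466,218)
a=onz(d,230+264/4,130+347/4,18);b=onz(d,230+466/4,130+217/4,18);print("base",a,b,np.linalg.norm(a-b),np.degrees(np.arctan2(*(b-a)[1::-1])))
S=onz(w,180+250/4,130+283/4,90);print("seam",S)
e1=onz(w,180+577/4,130+585/4,85);e2=onz(w,180+672/4,130+455/4,85);m=(e1+e2)/2
print("eye",e1,e2,"axis",np.degrees(np.arctan2(*(m-S)[1::-1])),"perp",np.degrees(np.arctan2(*(e2-e1)[1::-1])),np.linalg.norm(m-S))
# mat corners z3
M=[onz(w,u,v,3) for u,v in((243,90),(127,284),(455,237))]
for p in M: print("mat",p)
for p in M[1:]:
    v=p-M[0];print(np.linalg.norm(v),np.degrees(np.arctan2(v[1],v[0])))
# seam in side: crop (385,330)
print("seam side",onz(d,230+386/4,130+328/4,90),tri(ray(d,230+386/4,130+328/4),ray(w,180+250/4,130+283/4)))
E
```

```text
top tri (array([641.3, 171.6, 255.3]), [np.float64(1.414346841286675), np.float64(1.4143468412868099)]) [642.5 174.7 258. ] [638.4 165.4 258. ]
tip side z18 [647.1 175.   18. ]
rim [551.8 182.9 164. ]
rim [823.9 242.  164. ]
rim [785.2 399.4 164. ]
rim [514.5 344.5 164. ]
len [np.float64(278.3572565048435), np.float64(162.09956358843965), np.float64(276.2113869163802), np.float64(165.81000004416117)]
long ang 12.251223429902643
long ang 11.472255350587218
short ang 103.80524806645303
short ang 103.01998163411523
base [548.8 112.8  18. ] [845.6 180.6  18. ] 304.39874283187186 12.866281760338614
seam [583.9 -17.2  90. ]
eye [ 661.1 -100.    85. ] [684.3 -63.6  85. ] axis -36.04379450441273 perp 57.514318952884004 109.95501685465523
mat [572.5  83.2   3. ]
mat [ 402.5 -160.9    3. ]
mat [829.  -93.3   3. ]
297.4309908318053 -124.8461201270566
311.40993914110624 -34.539104078765114
seam side [583.9 -12.2  90. ] (array([583.2, -15.5,  92. ]), [np.float64(1.5479345779298235), np.float64(1.5479345779298568)])
```

The stand's x axis lies at about 12.5°, and the handle stands at about (641,172). The seam is at (583.5,-16,90), and the toe direction is about -34.5°. I'll raise the arm and move above the handle with the jaws along stand x.

{"name": "apply_moves", "arguments": {"jaw": 0, "moves": [[0, 0, -0.2, 0, 0, -0.05], [0, -0.1, -0.4, 0, 0, -0.1], [0, -0.25, -0.46, 0, 0, -0.15], [-0.02, -0.4, -0.46, 0, 0, -0.2], [-0.04, -0.55, -0.46, 0, 0, -0.25], [-0.06, -0.7, -0.46, 0, 0, -0.3], [-0.08, -0.8, -0.46, 0, 0, -0.36], [-0.09, -0.9, -0.46, 0, 0, -0.4], [-0.09, -1, -0.46, 0, 0, -0.44], [-0.09, -1, -0.46, 0, 0, -0.44]]}}

```text
clock: 1.45
tcp_pos: [640.8, 101.8, 450.5]
orientation: [0.994, 0.111, -0.0, -0.0]
wrist_force: [-0.6, 0.2, 0.9]
grip_width: 0.997
```

```bash
cat >> h.py <<'E'
def plan(T,yawdeg):
    """delta in tool axes and units to TCP target T, tool down with tool x at world yaw"""
    o=get_obs();q=R.from_quat(o["orientation"])
    g=R.from_euler("z",yawdeg,degrees=True)*R.from_quat([1,0,0,0])
    sh=q.inv().apply(np.array(T,float)-o["tcp_pos"])/100
    rv=(q.inv()*g).as_rotvec()/0.5
    x=q.as_matrix()[:,0]
    print("t",round(float(o["clock"]),2),"tcp",o["tcp_pos"].round(1),"yaw",np.degrees(np.arctan2(x[1],x[0])).round(1),"F",o["wrist_force"].round(1),"M",o["moment"].round(2),"w",round(o["grip_width"],3))
    print("shift",sh.round(3),"turn",rv.round(3))
E
python3 - <<'E'
from h import *
w=grab_frame("wrist"); cv2.imwrite("pics/w2.png",w["pixels"][:,:,::-1])
plan([641,172,450],12.5)
print(proj(w,[641,172,258]),proj(w,[641,172,18]))
E
```

```text
t 1.5 tcp [641.  100.6 450.5] yaw 12.7 F [ 0.1 -0.8  0.9] M [-0.03 -0.06  0.04] w 1.001
shift [ 0.157 -0.697  0.005] turn [-0.     0.001  0.006]
(np.float64(345.4842065186873), np.float64(109.92660466018314)) (np.float64(326.451466162793), np.float64(103.77006024631946))
```

View pics/w2.png

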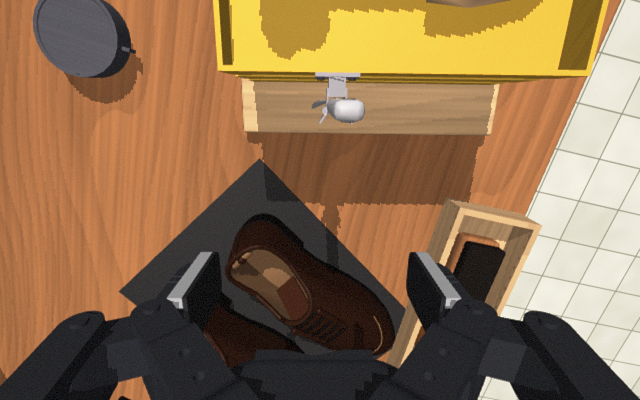

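The wrist view shows the handle top centred at about (352,110), and the tier edge is level, so the yaw is right. Refining.

```bash
python3 - <<'E'
from h import *
w=grab_frame("wrist"); crop(w,290,60,410,150,6,"pics/w3.png")
for uv in ((350,110),(353,110)): print(onz(w,*uv,258))
print("seam",[onz(w,240,263,90)])
crop(w,210,200,410,350,4,"pics/w4.png")
E
```

```text
[643.46226755 171.16081258 258.        ]
[644.89067906 171.4804469  258.        ]
seam [array([581.61640338, -22.69485013,  90.        ])]
```

View pics/w3.png

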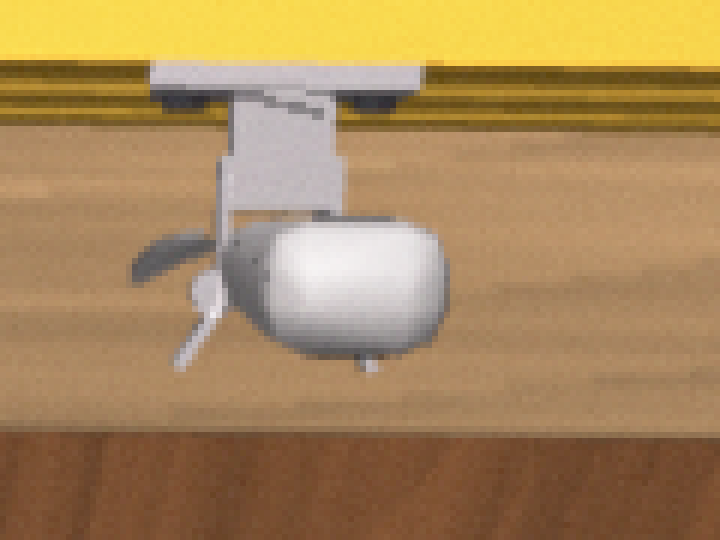

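View pics/w4.png

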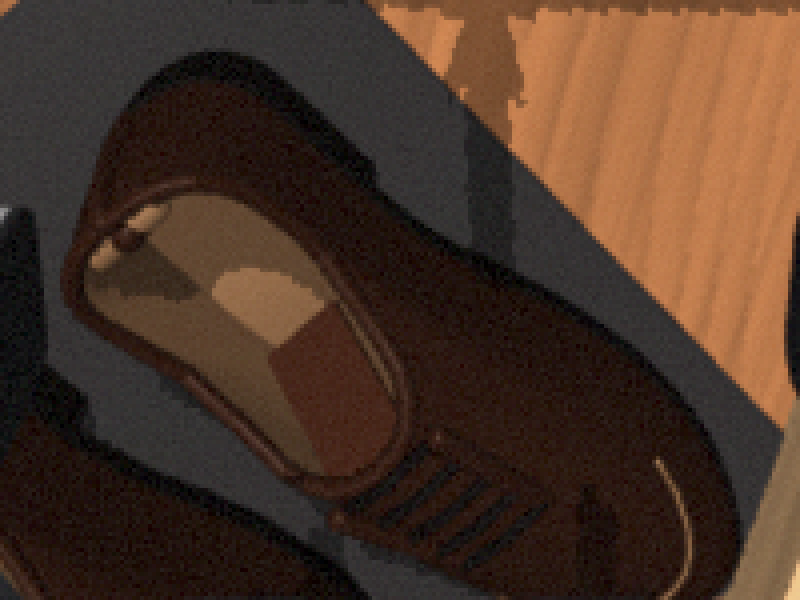

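Handle top centre refined to pixel (350,107.7), which is about (643,172). The seam at (242,260) agrees with the earlier fix within 3 mm. Moving over the handle, then down.

```bash
python3 - <<'E'
from h import *
plan([643,172,388],12.5)
E
```

```text
t 1.55 tcp [641.1  99.8 450.5] yaw 12.6 F [-0.3 -0.4 -1.1] M [ 0.01  0.01 -0.02] w 1.0
shift [ 0.176 -0.701  0.625] turn [0.001 0.001 0.003]
```

{"name": "apply_moves", "arguments": {"jaw": 0, "moves": [[0.05, -0.2, 0, 0, 0, 0], [0.1, -0.4, 0, 0, 0, 0], [0.15, -0.6, 0, 0, 0, 0], [0.176, -0.7, 0, 0, 0, 0], [0.176, -0.7, 0.1, 0, 0, 0], [0.176, -0.7, 0.25, 0, 0, 0], [0.176, -0.7, 0.4, 0, 0, 0], [0.176, -0.7, 0.52, 0, 0, 0], [0.176, -0.7, 0.62, 0, 0, 0], [0.176, -0.7, 0.625, 0, 0, 0]]}}

```text
clock: 2.55
tcp_pos: [642.7, 171.4, 385.9]
orientation: [0.994, 0.109, -0.002, 0.0]
wrist_force: [-0.7, -0.6, 0.4]
grip_width: 0.996
```

```bash
python3 - <<'E'
from h import *
plan([643,172,388],12.5)
s=grab_frame("scene");crop(s,270,100,430,260,3.5,"pics/s5.png")
w=grab_frame("side");crop(w,250,80,390,220,4,"pics/d5.png")
E
```

```text
t 2.55 tcp [642.7 171.4 385.9] yaw 12.6 F [-0.7 -0.6  0.4] M [0.05 0.01 0.02] w 0.996
shift [ 0.004 -0.005 -0.021] turn [0.001 0.006 0.002]
```

View pics/s5.png

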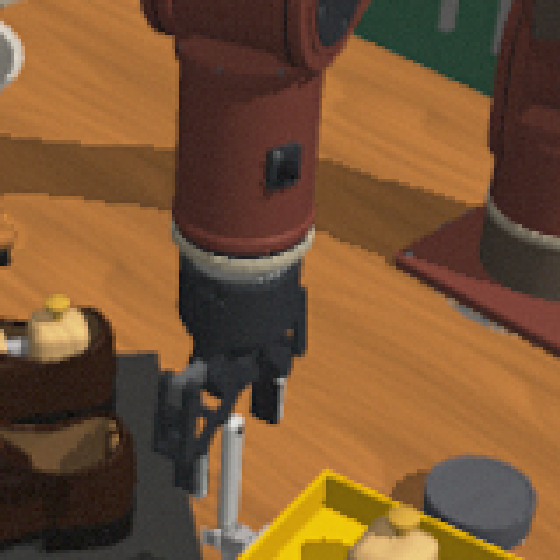

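View pics/d5.png

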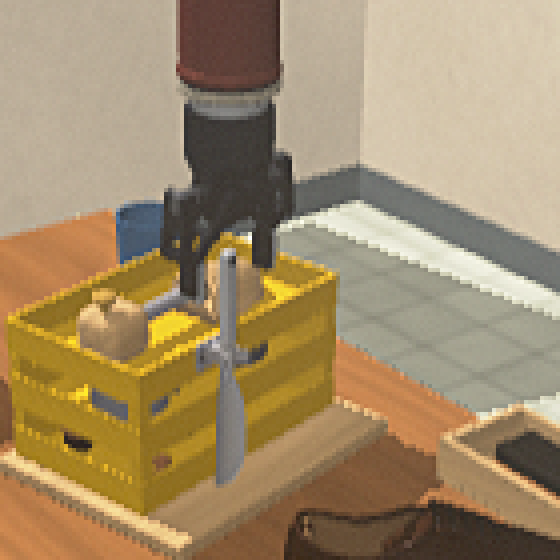

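The handle stands between the fingers in both views. One quick wrist check before closing.

```bash
python3 - <<'E'
from h import *
w=grab_frame("wrist");cv2.imwrite("pics/w6.png",w["pixels"][:,:,::-1])
print(proj(w,[643,172,258]))
E
```

```text
(np.float64(313.45294418372475), np.float64(309.9262704077519))
```

View pics/w6.png

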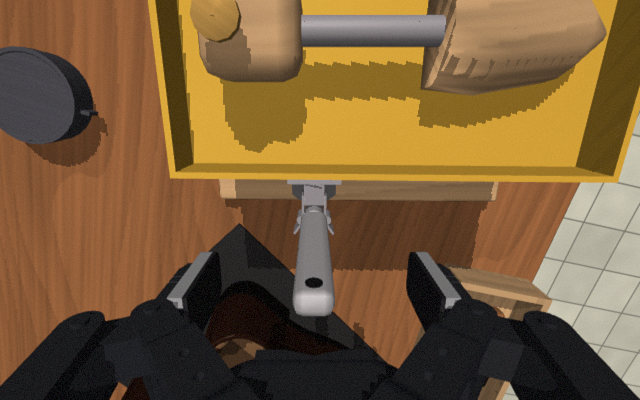

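The handle is centred between the jaws (column 313), so I'm closing.

{"name": "apply_moves", "arguments": {"jaw": 255, "moves": [[0, -0.015, 0, 0, 0, 0], [0, -0.015, 0, 0, 0, 0], [0, -0.015, 0, 0, 0, 0], [0, -0.015, 0, 0, 0, 0], [0, -0.015, 0, 0, 0, 0], [0, -0.015, 0, 0, 0, 0], [0, -0.015, 0, 0, 0, 0], [0, -0.015, 0, 0, 0, 0], [0, -0.015, 0, 0, 0, 0], [0, -0.015, 0, 0, 0, 0]]}}

```text
clock: 3.7
tcp_pos: [642.8, 173.3, 388.7]
orientation: [0.994, 0.11, 0.0, 0.0]
wrist_force: [-1.7, -0.5, 3.7]
grip_width: 0.183
```

```bash
python3 - <<'E'
from h import *
plan([643,173,388],12.5)
w=grab_frame("wrist");cv2.imwrite("pics/w7.png",w["pixels"][:,:,::-1])
E
```

```text
t 3.7 tcp [642.8 173.3 388.7] yaw 12.6 F [-1.7 -0.5  3.7] M [-0.09  0.3  -0.01] w 0.183
shift [0.001 0.003 0.007] turn [ 0.    -0.001  0.003]
```

View pics/w7.png

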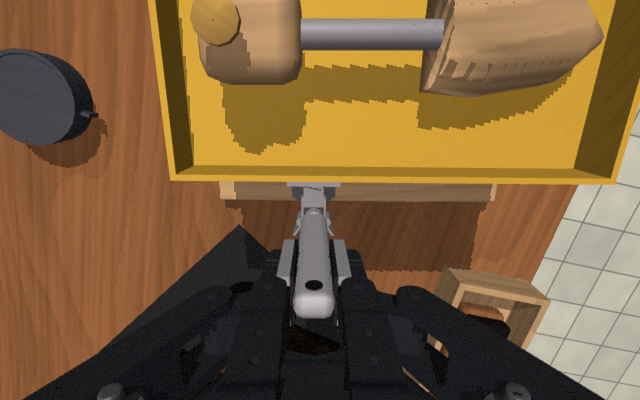

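Gripped at 15.6 mm opening, which matches the 16 mm handle. Drawing out level along tool +y (stand -y), with a 2 mm lift to unload the tip.

{"name": "apply_moves", "arguments": {"moves": [[0, 0, -0.02, 0, 0, 0], [0, 0.05, -0.02, 0, 0, 0], [0, 0.12, -0.02, 0, 0, 0], [0, 0.2, -0.02, 0, 0, 0], [0, 0.28, -0.02, 0, 0, 0], [0, 0.36, -0.02, 0, 0, 0], [0, 0.44, -0.02, 0, 0, 0], [0, 0.52, -0.02, 0, 0, 0], [0, 0.6, -0.02, 0, 0, 0], [0, 0.6, -0.02, 0, 0, 0]]}}

```text
clock: 4.75
tcp_pos: [656.3, 113.0, 390.8]
orientation: [0.994, 0.109, 0.0, 0.0]
wrist_force: [0.8, -0.5, -1.1]
grip_width: 0.178
```

```bash
python3 - <<'E'
from h import *
plan([630,115,460],12.5)
w=grab_frame("side");crop(w,230,80,390,240,3.6,"pics/d8.png")
w=grab_frame("scene");crop(w,250,120,410,280,3.6,"pics/s8.png")
E
```

```text
t 4.75 tcp [656.3 113.  390.8] yaw 12.5 F [ 0.8 -0.5 -1.1] M [-0.02  0.02 -0.01] w 0.178
shift [-0.252 -0.076 -0.693] turn [ 0.002 -0.001 -0.001]
```

View pics/d8.png

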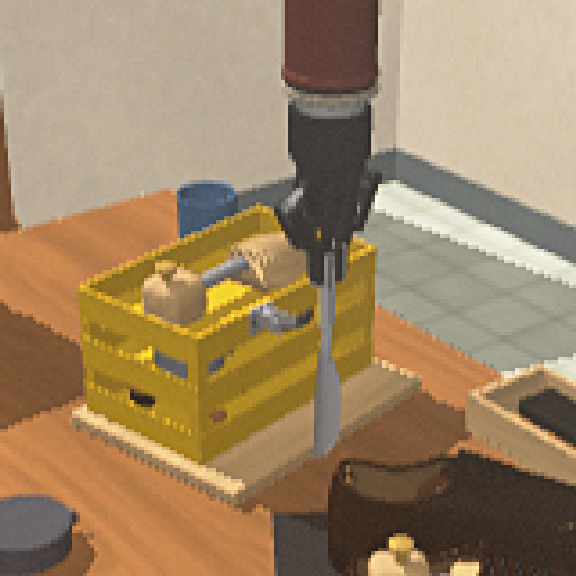

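View pics/s8.png

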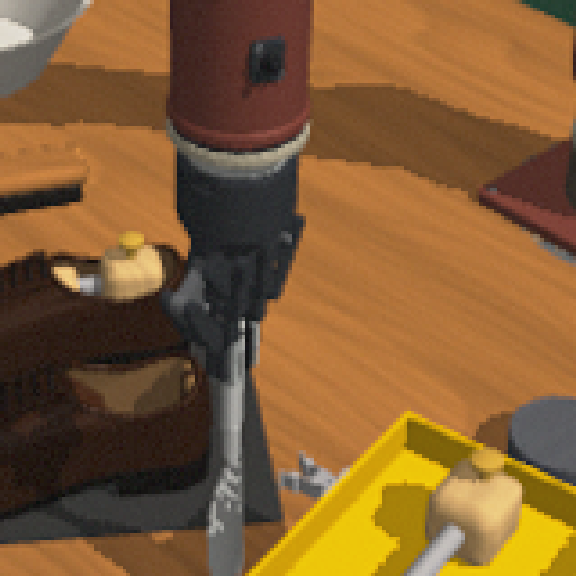

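The horn is free of the clip, upright, and the force is near zero. Lifting towards the shoe while turning.

```bash
python3 - <<'E'
from h import *
plan([636,45,490],34)
E
```

```text
t 4.85 tcp [655.9 114.7 390.7] yaw 12.6 F [ 0.7 -0.2 -0.8] M [ 0.03  0.   -0.01] w 0.173
shift [-0.345  0.637 -0.993] turn [ 0.    -0.001 -0.748]
```

{"name": "apply_moves", "arguments": {"moves": [[0, 0.02, -0.15, 0, 0, 0], [0, 0.06, -0.35, 0, 0, 0], [-0.03, 0.1, -0.6, 0, 0, -0.1], [-0.07, 0.18, -0.8, 0, 0, -0.2], [-0.12, 0.27, -0.95, 0, 0, -0.3], [-0.17, 0.36, -0.99, 0, 0, -0.4], [-0.23, 0.45, -0.99, 0, 0, -0.5], [-0.29, 0.54, -0.99, 0, 0, -0.62], [-0.34, 0.63, -0.99, 0, 0, -0.74], [-0.34, 0.63, -0.99, 0, 0, -0.74]]}}

```text
clock: 5.85
tcp_pos: [636.1, 44.5, 491.2]
orientation: [0.957, 0.29, 0.001, 0.0]
wrist_force: [-0.5, -0.1, -1.5]
grip_width: 0.174
```

```bash
python3 - <<'E'
from h import *
plan([608,-34.5,500],55.5)
E
```

```text
t 5.85 tcp [636.1  44.5 491.2] yaw 33.7 F [-0.5 -0.1 -1.5] M [-0.03  0.02 -0.04] w 0.174
shift [-0.673  0.502 -0.088] turn [ 0.003 -0.003 -0.76 ]
```

{"name": "apply_moves", "arguments": {"moves": [[-0.06, 0.05, -0.09, 0, 0, -0.08], [-0.14, 0.1, -0.09, 0, 0, -0.17], [-0.22, 0.16, -0.09, 0, 0, -0.26], [-0.3, 0.22, -0.09, 0, 0, -0.35], [-0.38, 0.28, -0.09, 0, 0, -0.44], [-0.46, 0.34, -0.09, 0, 0, -0.53], [-0.54, 0.4, -0.09, 0, 0, -0.62], [-0.62, 0.46, -0.09, 0, 0, -0.7], [-0.67, 0.5, -0.09, 0, 0, -0.76], [-0.67, 0.5, -0.09, 0, 0, -0.76]]}}

```text
clock: 6.85
tcp_pos: [608.1, -34.5, 501.0]
orientation: [0.885, 0.465, 0.001, 0.001]
wrist_force: [0.2, 0.6, -1.1]
grip_width: 0.176
```

```bash
python3 - <<'E'
from h import *
np.set_printoptions(precision=1,suppress=True)
plan([608,-34.5,500],55.5)
t=get_obs()["tcp_pos"]
w=grab_frame("wrist");cv2.imwrite("pics/w9.png",w["pixels"][:,:,::-1])
d=grab_frame("side");crop(d,270,80,430,240,3.6,"pics/d9.png");print("side tip pred",proj(d,[t[0],t[1],t[2]-370.7]))
s=grab_frame("scene");crop(s,200,120,360,280,3.6,"pics/s9.png");print("scene tip pred",proj(s,[t[0],t[1],t[2]-370.7]))
E
```

```text
t 6.85 tcp [608.1 -34.5 501. ] yaw 55.4 F [ 0.2  0.6 -1.1] M [-0.   0.1 -0. ] w 0.176
shift [-0. -0.  0.] turn [ 0. -0. -0.]
side tip pred (np.float64(336.9433361557877), np.float64(202.1058199078454))
scene tip pred (np.float64(289.80654865682186), np.float64(213.83214790086288))
```

View pics/w9.png

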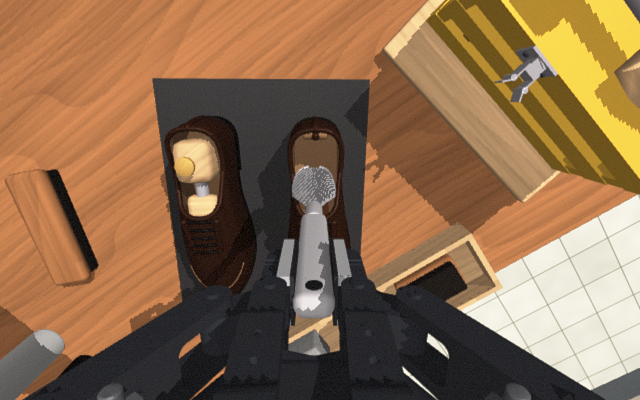

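View pics/d9.png

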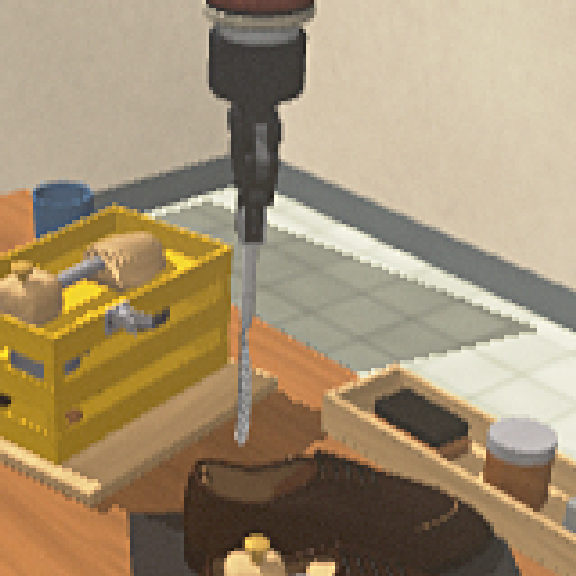

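View pics/s9.png

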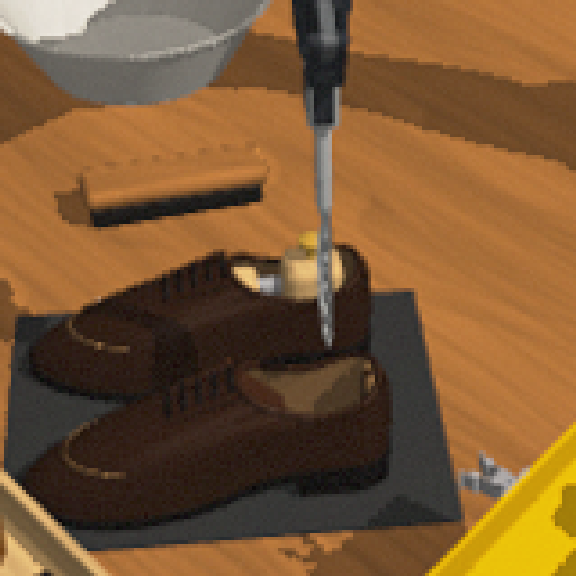

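Side tip at (337,203) and scene tip at (291,216), both close to the prediction. The wrist view shows the shoe's axis in line with the horn (column ~316) and mat edges square to it. I'll check tilt and seam once more.

```bash
python3 - <<'E'
from h import *
np.set_printoptions(precision=1,suppress=True)
d=grab_frame("side");s=grab_frame("scene");w=grab_frame("wrist")
print("tip",tri(ray(d,337.2,203),ray(s,291.1,216.4)))
t=get_obs()["tcp_pos"]
for z in (t[2]-171,t[2]-220,t[2]-370): 
    print(z,"side",(np.array(proj(d,[t[0],t[1],z]))-[270,80])*3.6,"scene",(np.array(proj(s,[t[0],t[1],z]))-[200,120])*3.6)
crop(w,260,100,380,220,5,"pics/w10.png")
E
```

```text
tip (array([609.7, -30.7, 124.4]), [np.float64(2.2604005323878393), np.float64(2.2604005323879997)])
329.24703284971986 side [248.8 235.1] scene [320.4 114.1]
280.24703284971986 side [246.6 288.4] scene [321.3 173.6]
130.24703284971986 side [240.4 439.1] scene [324.  338.6]
```

View pics/w10.png

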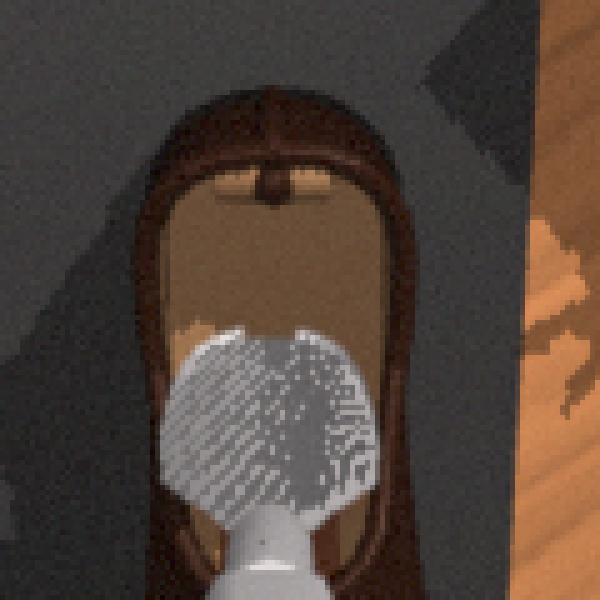

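Laterally lined up: seam at (314.8,139), blade centre column about 314. Descending.

```bash
python3 - <<'E'
from h import *
w=grab_frame("wrist")
S=onz(w,314.8,139,90);print("seam",S.round(1))
a=np.array([np.cos(np.radians(-34.5)),np.sin(np.radians(-34.5))]);t=get_obs()["tcp_pos"][:2]
d=t-S[:2];print("fwd",d@a,"lat",d@[-a[1],a[0]])
plan([t[0],t[1],420],55.5)
E
```

```text
seam [585.9 -16.6  90. ]
fwd 28.068835256487855 lat -1.3822851529670976
t 7.2 tcp [608.2 -33.7 500.2] yaw 55.5 F [ 0.5 -0.1 -0.9] M [-0.   -0.03  0.  ] w 0.178
shift [-0.001 -0.001  0.802] turn [ 0.004 -0.002  0.   ]
```

{"name": "apply_moves", "arguments": {"moves": [[0, 0, 0.08, 0, 0, 0], [0, 0, 0.18, 0, 0, 0], [0, 0, 0.28, 0, 0, 0], [0, 0, 0.38, 0, 0, 0], [0, 0, 0.48, 0, 0, 0], [0, 0, 0.58, 0, 0, 0], [0, 0, 0.68, 0, 0, 0], [0, 0, 0.76, 0, 0, 0], [0, 0, 0.81, 0, 0, 0], [0, 0, 0.81, 0, 0, 0]]}}

```text
clock: 8.2
tcp_pos: [608.3, -33.7, 418.4]
orientation: [0.885, 0.466, 0.0, 0.0]
wrist_force: [-0.4, 0.2, -0.9]
grip_width: 0.181
```

```bash
python3 - <<'E'
from h import *
plan([608,-34.5,420],55.5)
w=grab_frame("wrist");crop(w,220,60,400,200,4,"pics/w11.png")
d=grab_frame("side");crop(d,270,100,430,260,3.6,"pics/d11.png")
s=grab_frame("scene");crop(s,200,120,360,280,3.6,"pics/s11.png")
E
```

```text
t 8.2 tcp [608.3 -33.7 418.4] yaw 55.5 F [-0.4  0.2 -0.9] M [ 0.02 -0.01 -0.03] w 0.181
shift [-0.008  0.002 -0.016] turn [ 0.002 -0.001  0.   ]
```

View pics/w11.png

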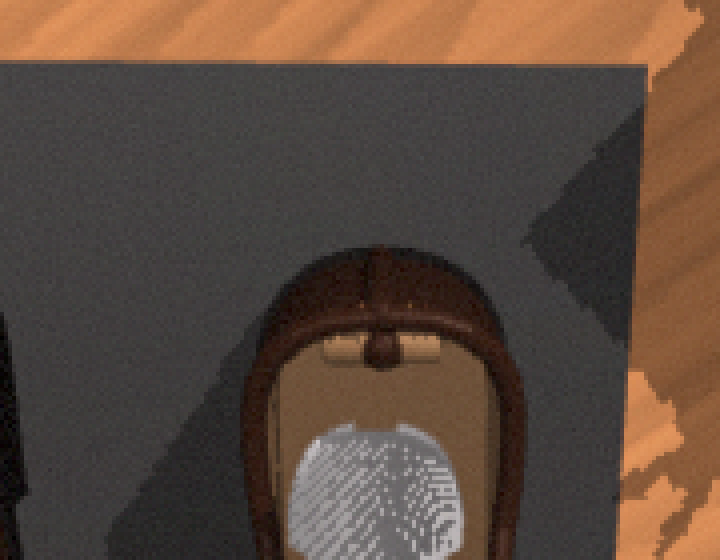

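View pics/d11.png

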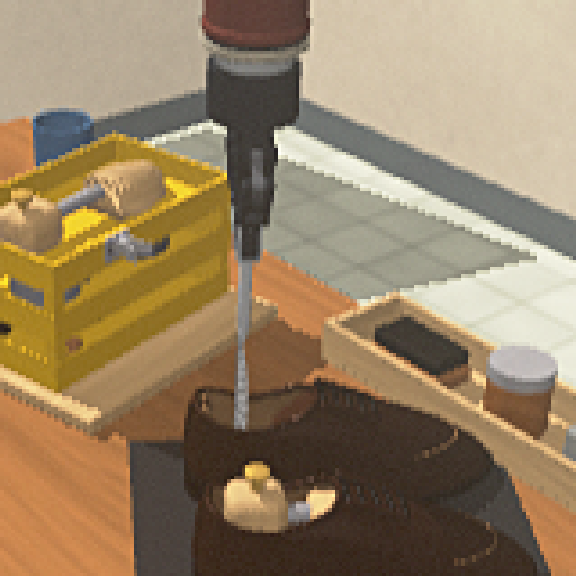

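View pics/s11.png

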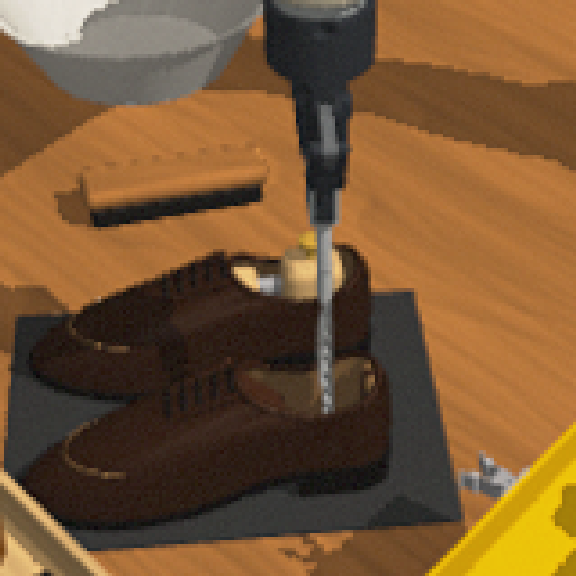

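The blade is inside the heel and nothing is touching (force near zero). Moving back along tool -y towards the collar, stopping short first.

{"name": "apply_moves", "arguments": {"moves": [[0, -0.02, -0.01, 0, 0, 0], [0, -0.04, -0.01, 0, 0, 0], [0, -0.07, -0.01, 0, 0, 0], [0, -0.1, -0.01, 0, 0, 0], [0, -0.13, -0.01, 0, 0, 0], [0, -0.16, -0.01, 0, 0, 0], [0, -0.18, -0.01, 0, 0, 0], [0, -0.19, -0.01, 0, 0, 0], [0, -0.19, -0.01, 0, 0, 0], [0, -0.19, -0.01, 0, 0, 0]]}}

```text
clock: 9.35
tcp_pos: [592.9, -23.0, 420.7]
orientation: [0.885, 0.466, 0.001, 0.001]
wrist_force: [1.1, -0.6, -0.9]
grip_width: 0.176
```

```bash
python3 - <<'E'
from h import *
w=grab_frame("wrist");crop(w,240,100,400,200,5,"pics/w12.png")
F=[];M=[]
a=np.array([np.cos(np.radians(-34.5)),np.sin(np.radians(-34.5)),0])
for i in range(6):
    o=get_obs();F.append(o["wrist_force"]);M.append(o["moment"]);grab_frame("wrist")
F=np.array(F);M=np.array(M);print("Ffwd",(F@a).round(2),(F@a).mean(),"M",M.mean(0).round(3))
plan([608,-34.5,420],55.5)
E
```

```text
Ffwd [-0.19 -0.21 -0.47  0.82  0.58  0.56] 0.18140833070026674 M [-0.015  0.012  0.014]
t 9.7 tcp [592.9 -23.  420.6] yaw 55.5 F [ 0.1  0.3 -1.3] M [0.04 0.   0.03] w 0.177
shift [-0.009  0.19   0.007] turn [ 0.005 -0.003  0.   ]
```

View pics/w12.png

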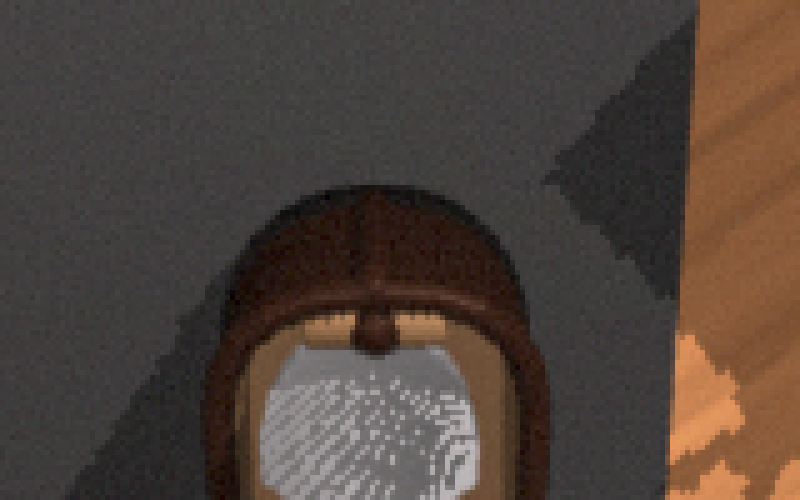

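The blade is just short of the collar and laterally centred on the seam strip. The wrist moment (lever about 330 mm) gives a finer force reading. Advancing 5 mm.

{"name": "apply_moves", "arguments": {"moves": [[0, -0.01, 0, 0, 0, 0], [0, -0.015, 0, 0, 0, 0], [0, -0.02, 0, 0, 0, 0], [0, -0.025, 0, 0, 0, 0], [0, -0.03, 0, 0, 0, 0], [0, -0.035, 0, 0, 0, 0], [0, -0.04, 0, 0, 0, 0], [0, -0.045, 0, 0, 0, 0], [0, -0.05, 0, 0, 0, 0], [0, -0.05, 0, 0, 0, 0]]}}

```text
clock: 10.7
tcp_pos: [588.8, -20.1, 420.7]
orientation: [0.885, 0.466, 0.001, 0.001]
wrist_force: [0.6, -0.6, -1.2]
grip_width: 0.176
```

```bash
cat >> h.py <<'E'
def force(n=8):
    a=np.array([np.cos(np.radians(-34.5)),np.sin(np.radians(-34.5)),0]);F=[];M=[]
    for i in range(n):
        o=get_obs();F.append(o["wrist_force"]);M.append(o["moment"]);grab_frame("wrist")
    F=np.array(F);M=np.array(M)
    m=-(M[:,0]*.566+M[:,1]*.824)/.33
    print("Ffwd",(F@a).mean().round(2),"from moment",m.round(2),m.mean().round(2),"F",F.mean(0).round(2))
E
python3 - <<'E'
from h import *
force(); plan([608,-34.5,420],55.5)
w=grab_frame("wrist");crop(w,240,100,400,200,5,"pics/w13.png")
E
```

```text
Ffwd 0.43 from moment [0.49 0.45 0.34 0.48 0.45 0.37 0.54 0.6 ] 0.46 F [ 0.53  0.01 -0.91]
t 11.1 tcp [588.8 -20.2 420.6] yaw 55.5 F [-1.1  0.2 -1.3] M [-0.07 -0.13  0.05] w 0.176
shift [-0.009  0.24   0.007] turn [ 0.005 -0.003  0.   ]
```

View pics/w13.png

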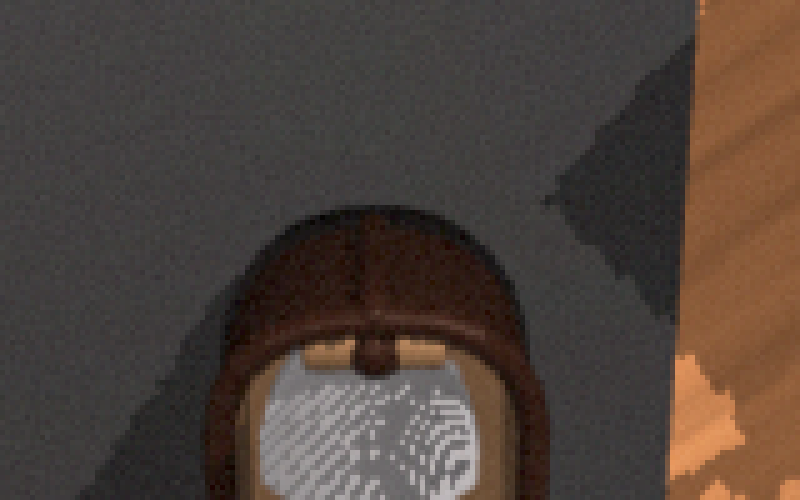

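Contact has begun at about 0.45 N. Another 3 mm should bring it to about 2 N.

{"name": "apply_moves", "arguments": {"moves": [[0, -0.005, 0, 0, 0, 0], [0, -0.01, 0, 0, 0, 0], [0, -0.015, 0, 0, 0, 0], [0, -0.02, 0, 0, 0, 0], [0, -0.025, 0, 0, 0, 0], [0, -0.03, 0, 0, 0, 0], [0, -0.03, 0, 0, 0, 0], [0, -0.03, 0, 0, 0, 0], [0, -0.03, 0, 0, 0, 0], [0, -0.03, 0, 0, 0, 0]]}}

```text
clock: 12.15
tcp_pos: [586.3, -18.5, 420.7]
orientation: [0.885, 0.466, 0.001, 0.001]
wrist_force: [0.8, -0.5, -1.3]
grip_width: 0.176
```

```bash
python3 - <<'E'
from h import *
force(); plan([608,-34.5,420],55.5)
w=grab_frame("wrist");crop(w,240,100,400,200,5,"pics/w14.png")
d=grab_frame("side");crop(d,270,100,430,260,3.6,"pics/d14.png")
s=grab_frame("scene");crop(s,200,120,360,280,3.6,"pics/s14.png")
t=get_obs()["tcp_pos"]
for z in (t[2]-171,t[2]-275,t[2]-370): 
    print(z,"side",(np.array(proj(d,[t[0],t[1],z]))-[270,100])*3.6,"scene",(np.array(proj(s,[t[0],t[1],z]))-[200,120])*3.6)
E
```

```text
Ffwd 1.52 from moment [2.02 2.06 1.8  1.99 1.99 1.84 1.96 2.  ] 1.96 F [ 1.24 -0.89 -1.05]
t 12.55 tcp [586.3 -18.5 420.6] yaw 55.5 F [ 1.6 -1.6 -1. ] M [-0.41 -0.54 -0.01] w 0.177
shift [-0.009  0.27   0.007] turn [ 0.005 -0.003  0.   ]
249.64235885789248 side [214.28377276 249.2636632 ] scene [358.6005795  206.86281902]
145.64235885789248 side [211.26417864 353.14038839] scene [358.59515792 320.18678819]
50.642358857892475 side [208.71141888 440.95759621] scene [358.59065115 414.38903175]
```

View pics/w14.png

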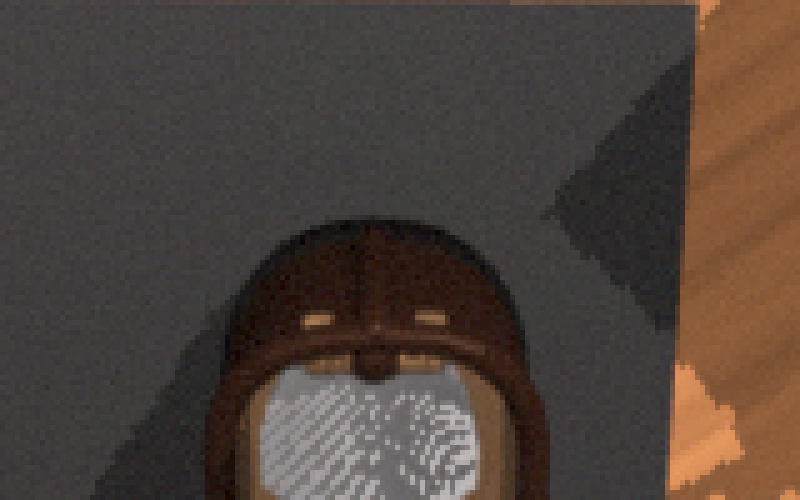

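View pics/d14.png

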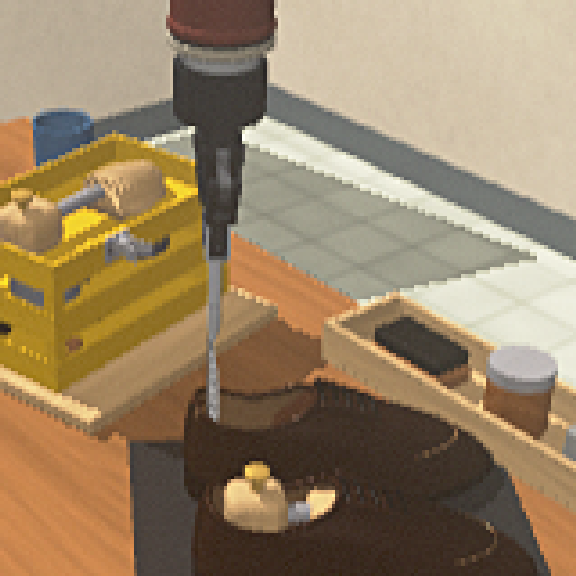

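View pics/s14.png

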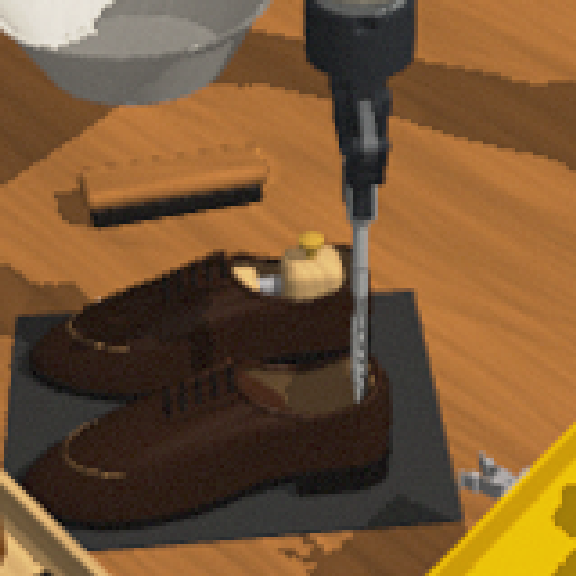

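About 2 N from the moment (the force sensor gives 1.5 N) and steady. That stiffness matches the collar padding (3 mm for 1.5 N). The horn is upright and the seam strip sits on the middle of the blade. Handing in.

```bash
python3 - <<'E'
from bench import *
print(close_job())
E
```

```text
the job is handed in; nothing more can be done
None
```

I handed the job in at about 12.7 s of the 53 s allowed, with the gripper still holding the shoehorn in the heel of the empty shoe. No verdict was reported.

I gripped the handle across its 16 mm width and drew the horn about 60 mm level out of the clip. Then I lifted it, turned it 43° so the hollow faces the toe, and lowered it into the heel. Last, I moved it back onto the middle of the collar.

What the last checks showed:
- **Push on the collar:** about 2.0 N and steady from the wrist moment; the noisier force reading gave about 1.5 N. The rise of 1.5 N over the last 3 mm is close to the stated softness of the padding.
- **Tip height:** about 16 mm above the insole, worked out from the arm's pose at the grasp. A camera fix made before lowering read up to 6 mm lower, which is still within the allowed 3–28 mm.
- **Position:** the seam strip sits within a couple of millimetres of the middle of the blade. The horn looked upright in both outside views.
- **Surroundings:** I saw no movement of the shoes, tiers or other kit in the pictures. I judged this by eye and did not measure it.

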